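# Uncover a detector module held down by its dock

### The arm

A 6-joint arm with a two-finger parallel gripper is mounted at the origin on the work surface. World frame = base frame: x ahead of the robot, y to its left, z up, the work surface at z = 0. Lengths are in m, angles in rad, forces in N, time in s.
With the tool pointing down it reaches from about 0.275 to 0.75 m from the base axis. Payload 10.2 kg.
Tool frame: the origin (TCP) lies at the very end of the fingers, on their centre line; the grasp point (between the pads) lies 19 mm behind it; z points along the fingers, y is the direction in which the jaws open and shut (so a half turn about z gives the same grasp; the last joint's range is limited). The gripper opens to 88 mm and grips with 3 to 60 N. Pads are 18 mm wide; open, the fingers measure 123 mm over their backs; the gripper's body (75 mm by 187 mm) begins 45 mm behind the grasp point.
Start: joints at [1.114, 0.313, 1.498, -0, 1.331, -0.223], TCP at [0.122, 0.511, 0.239] pointing down, gripper open.
Joint ranges: [-2.94, 2.94], [-0.97, 2.17], [0.19, 2.56], [-1.23, 4.37], [0.02, 3.11], [-2.88, 2.88]. Speed limits (rad/s): [2.39, 2.39, 3.01, 3.14, 3.14, 3.14].

### API

Orientations are given as a unit quaternion [w, x, y, z].
In Python, from cell import status, imaging, workorder gives the robot as it stands.
- The arm moves only by the shell command python3 -m crank 'ROWS' [OPENING] [FORCE]. ROWS is text: rows parted by semicolons, each of 6 numbers parted by spaces: the shift along the tool's x, y, z in m, then the turn, a rotation vector about the tool's x, y, z in degrees. A call has 1 to 12 rows; each row is the pose to reach, as a shift and turn from the pose commanded when the call began, along the tool's axes at that moment; what a row does not reach only later rows make up. A row lasts 1/12 s, in which the tool goes at most 41.7 mm and 7.16 degrees, less where a joint would pass 70% of its speed; a pose out of reach is approached as far as the arm can. A call with a gripper value outside its range is refused whole. OPENING is the opening, from 0 (shut) to 1 (fully open), set as the call begins (- or left out, the last holds). The fingers move at their own pace and stop on an object; FORCE is the grip in N (left out, the last holds). Time passes only in rows, so rows that repeat a pose let the fingers close. It gives the time, the measured TCP pose, the force and the opening at its end, in the units of the state.
- status.get_state(): the state, without advancing time (a new reading comes with each control period).
- imaging.grab_frame(name): name is "side" or "top"; returns a dict with "img" (384x512x3 uint8, red, green, blue), "depth" (384x512 float32, m along the optical axis (not along the pixel's ray), 0 where there is no reading), "fx", "fy", "cx", "cy" (pixels), "rvec" (rotation vector, rad) and "tvec" (3), from world to camera coordinates, as OpenCV has them. Camera axes: x right, y down, z forward; pixel columns grow to the right and rows downward; lengths in m; the calibration is good to about 2 mm. A picture is of the moment at which its call begins.
- workorder.close_job(): hands the job in, once; it reports no verdict.
Trained networks look in the newest picture that a camera, given by its name, has taken for a name from the list of things; names that differ only in an ending like _2 or _b are one class to them, and where a whole thing is asked for, a point or a joint stands for the part that bears it (a point fixed in the world has none). Each returns a list of dicts, best first, with "confidence" (0 to 1); they miss things now and then, are a little off and sometimes report something else, mostly with a low value. They report only what shows in the picture. A call takes as long as a camera call. They do not tell look-alikes from the thing itself.
- imaging.search_frame(camera, query): "xyz" ([x, y, z] in m, in world coordinates, good to about 4 mm: the middle of the surface that is visible of it).
- imaging.landmark_of(camera, query): "xyz" ([x, y, z] in m, in world coordinates, good to about 4 mm: a listed point, or the origin of a listed thing).
The state is a dict: "t": time; "qpos": joint angles; "qd": joint speeds; "tau": joint torques, N m; "tool_pos": TCP position; "ee_rot": TCP orientation; "force": force on the tool from outside, world axes, zero at the start; "ft_torque": the same for the moment, N m; "finger_gap": finger opening in m.
Only numpy, scipy, OpenCV 4.12 (cv2) and the standard library are available. Lean on these libraries where they do the work, as an engineer would, in place of code of your own. Each camera call takes 0.05 s, during which the arm holds its last target. There are 200 camera calls.

### The job

The detector module wears an orange dust cover whose springs cling so tightly that lifting the cover takes the module with it, and the module must never be lifted by its cover. Carry the module by its steel grip post to the dock, slide it fully home under the two yellow lips against the yellow stop and let go of it with the cover still on; then take the cover by its ridge, pull it straight up off the module, which stays home in the dock, and set it down gently (not dropped), upright, inside the grey tray. Leave the bottle, the pot and the slide box where they are.

Things in the scene. Friction and masses are not known exactly. Their poses are not given: they have to be found in the camera images.
- module: Detector module, free, about 0.55 kg without its cover. Origin: on the underside of its grey base plate; z up. Plate 8 mm thick, x = -90 to +80, y = -48 to +48 mm. Low blue connector block 26 x 60 mm at x = -72, up to z = 38 mm. +x is the covered end, which goes first into the dock. With the cover, the centre of mass lies roughly 15 mm in front (+x) of the grip post.
- module_post (a point): Centre of the top face of the module's upright steel grip post, 20 (x) x 36 (y) mm, straight from the plate up to z = 90 mm. The point is at module x = -30, y = 0, z = 90 mm; axes as the module's. 30 mm of free space lies between the post and the cover.
- module_housing (a point): Centre of the top of the module's black housing (54 x 50 mm), hidden under the cover at first: module x = +44, y = 0, z = 58 mm. A brass spring bar on each side (y) presses outwards on the cover's walls.
- cover: Orange dust cover, free, 90 g: a box open below, 68 (x) x 66 (y) mm, 62 mm high, walls 4 mm. Origin: centre of its open underside, z up. At first it sits on the plate over the housing, at module x = +44, y = 0, z = 8 mm, axes parallel. The springs cling: pulling it up takes 10 to 18 N for the first 35 to 40 mm, more than the module weighs; it is clear after 50 mm.
- cover_ridge (a point): Centre of the top of the cover's grip ridge (cover z = 94 mm), axes as the cover's. The ridge is 50 mm long along x, 14 mm thick in y and stands 32 mm above the cover's flat top.
- dock: Hold-down dock fixed to the table. Origin: centre of its underside; +x is the direction of sliding in. Dark deck 190 x 144 mm, its top at z = 10 mm. With the module home, the module's origin is at dock x = 0, y = 0, z = 10 mm, axes parallel. It is set on the deck on the -x side and slid in to the stop; it can then rise 4 mm before the lips hold it.
- dock_lips (a point): Point midway between the two yellow lips, at their underside (dock x = 42, y = 0, z = 22 mm). Lips and side rails run from dock x = 5 to 80 mm; the rails' inner faces are at y = +-51 mm, the lips reach in to y = +-41 mm and are 7 mm thick. Flared guides 12 mm high lead in, from y = +-65 mm at x = -37 mm.
- dock_stop (a point): Centre of the face of the yellow end stop that the plate's front edge meets (dock x = 80, y = 0, z = 20 mm); the stop is 70 mm wide, 30 mm high.
- tray: Shallow grey tray with a black rubber liner, fixed, place varies. Origin: centre of its underside. 140 x 140 mm outside, walls 5 mm, rim 14 mm high, inner floor at z = 5 mm.
- oil_bottle: Bystander: small amber bottle, 36 mm across, 75 mm high, origin at the centre of its foot.
- objective_pot: Bystander: white pot with a black lid, 52 mm across, 70 mm high, origin at the centre of its foot.
- slide_box: Bystander: blue box 60 x 100 x 30 mm, origin at the centre of its underside.
Mind the look-alikes: they are no part of the job. There is more than one size of the module; the one meant has the size given above.

How it is judged:
By the outcome, as a careful person would: the job done as asked, in the order asked, and still so for the second after the job is handed in, with the robot touching nothing.
It also fails if it takes over 64 s, if anything falls off the work surface, if the arm or the gripper's body presses on something with over 40 N, if the wrist force passes 120 N, or if a joint passes its speed limit or range.

## Working session

There is one attempt and no reset: what is moved stays moved. The work goes in short steps, Python scripts to look and compute and a shell command to move; the robot and the scene stay as the last step left them, time stands still between calls to the robot, and variables do not carry over. Pictures are saved under pics/ and viewed, about 8 in all and at most 12, crops included, and the job is handed in when it is done.

```bash
mkdir -p pics; ls
cat > h.py <<'E'
import numpy as np, cv2
from scipy.spatial.transform import Rotation as R
from cell import status, imaging, workorder
def grab(n):
    f=imaging.grab_frame(n); return f
def world(f):
    h,w=f["depth"].shape; u,v=np.meshgrid(np.arange(w),np.arange(h)); d=f["depth"]
    P=np.stack([(u-f["cx"])/f["fx"]*d,(v-f["cy"])/f["fy"]*d,d],-1)
    M=cv2.Rodrigues(np.array(f["rvec"],float))[0]
    return (P-np.array(f["tvec"]).ravel())@M
def save(n,img): cv2.imwrite("pics/"+n,img[...,::-1])
E
python3 - <<'E'
from h import *
print(status.get_state())
for c in("top","side"):
    f=grab(c); save(c+"0.png",cv2.resize(f["img"],(768,576),interpolation=cv2.INTER_CUBIC)); np.savez(c+"0.npz",**f)
    for q in["module","module_post","cover_ridge","cover","dock","dock_lips","dock_stop","tray","oil_bottle","objective_pot","slide_box"]:
        print(c,q,[(np.round(d["xyz"],3).tolist(),round(d["confidence"],2)) for d in imaging.landmark_of(c,q)])
E
```

```text
pics
{'t': 0.0, 'qpos': array([ 1.11361617e+00,  3.13431656e-01,  1.49844736e+00, -2.60325202e-05,
        1.33096984e+00, -2.23415566e-01]), 'qd': array([-0.0005446 , -0.00131403, -0.00041587,  0.00211217, -0.0016376 ,
       -0.00033425]), 'tau': array([-1.42208796e-04, -4.02213299e+01, -2.52267659e+01,  6.94455416e-02,
        3.53182072e-02, -8.59525221e-05]), 'tool_pos': array([0.12152631, 0.51048794, 0.23816658]), 'ee_rot': array([-1.97722556e-04,  1.16613243e-01,  9.93177203e-01, -5.96300609e-04]), 'force': array([-1.42925769,  0.87248786, -0.18986297]), 'ft_torque': array([-0.05943659, -0.01591351,  0.03677794]), 'finger_gap': 0.08800237169216785}
top module [([0.31, -0.227, -0.001], 0.98), ([0.531, 0.034, -0.001], 0.9)]
top module_post [([0.287, -0.26, 0.115], 0.63), ([0.499, 0.027, 0.089], 0.57)]
top cover_ridge [([0.569, 0.048, 0.1], 0.65)]
top cover [([0.57, 0.05, 0.009], 0.68)]
top dock [([0.528, 0.326, 0.0], 0.64)]
top dock_lips [([0.562, 0.315, 0.025], 0.86)]
top dock_stop [([0.603, 0.308, 0.02], 0.95), ([0.496, 0.025, 0.09], 0.22)]
top tray [([0.571, 0.046, 0.104], 0.64), ([0.556, -0.294, -0.001], 0.57)]
top oil_bottle [([0.733, 0.138, 0.0], 0.52)]
top objective_pot [([0.739, -0.138, -0.0], 0.82), ([0.569, 0.044, 0.102], 0.43)]
top slide_box [([0.753, -0.001, 0.002], 0.91)]
side module [([0.305, -0.226, 0.0], 0.96), ([0.528, 0.036, -0.0], 0.63)]
side module_post [([0.282, -0.26, 0.114], 0.91), ([0.497, 0.026, 0.092], 0.9)]
side cover_ridge [([0.566, 0.05, 0.1], 0.78)]
side cover [([0.564, 0.044, 0.009], 0.58)]
side dock [([0.524, 0.327, 0.001], 0.93), ([0.496, 0.024, 0.089], 0.21)]
side dock_lips [([0.561, 0.32, 0.023], 0.89)]
side dock_stop [([0.6, 0.31, 0.018], 0.87)]
side tray [([0.555, -0.296, -0.002], 0.82)]
side oil_bottle [([0.741, 0.134, -0.002], 0.62)]
side objective_pot [([0.74, -0.14, -0.0], 0.73)]
side slide_box [([0.753, 0.0, -0.001], 0.91)]
```

View pics/top0.png

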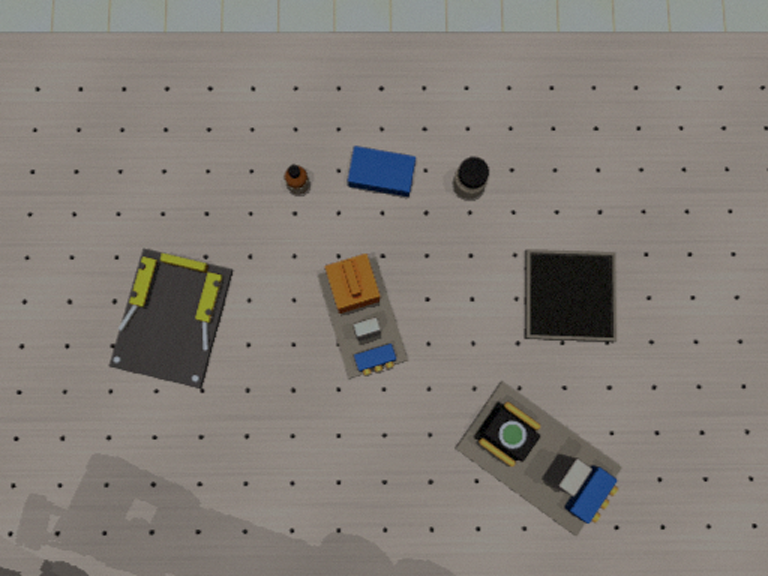

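View pics/side0.png

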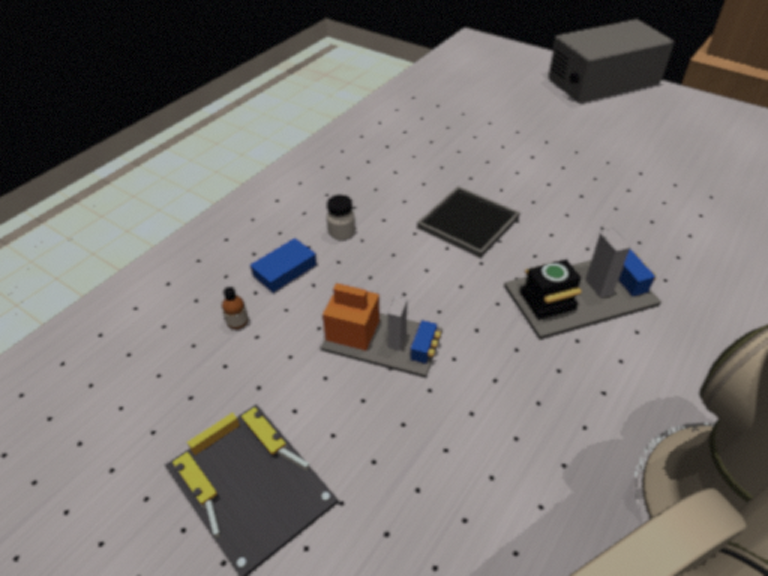

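The covered module in the middle (top view, 363,316) has the right cover and a 90 mm post. The bare one at (540,460) is larger, with its post at 115 mm, so it is the look-alike. The dock is at (170,320), open towards the lower side, and the tray is at (570,295). Next I'll measure the poses and check the choice in a crop.

Run:
```python
from h import *
def rect(P,c,r,z0,z1,name):
    m=(np.hypot(P[...,0]-c[0],P[...,1]-c[1])<r)&(P[...,2]>z0)&(P[...,2]<z1)
    q=P[m]
    if len(q)<8: print(name,len(q));return
    (cx,cy),(w,h),a=cv2.minAreaRect((q[:,:2]*1000).astype(np.float32))
    print(name,len(q),"c",np.round([cx,cy],1),"wh",np.round([w,h],1),"ang",round(a,1),"z",np.round(np.median(q[:,2])*1000,1))
for c in("top","side"):
    f=dict(np.load(c+"0.npz")); P=world(f)
    # table
    print(c,"table z med",np.median(P[...,2][(abs(P[...,0]-.5)<.2)&(abs(P[...,1])<.4)&(abs(P[...,2])<.02)])*1000)
    rect(P,(.53,.035),.14,.005,.2,"module all")
    rect(P,(.53,.035),.14,.005,.014,"plate")
    rect(P,(.498,.026),.04,.084,.1,"post")
    rect(P,(.57,.048),.06,.092,.12,"ridge")
    rect(P,(.57,.048),.06,.064,.078,"covertop")
    rect(P,(.305,-.227),.16,.005,.2,"big all")
    rect(P,(.527,.327),.17,.005,.2,"dock all")
    rect(P,(.527,.327),.17,.0265,.035,"lips")
    rect(P,(.6,.308),.05,.034,.05,"stop")
    rect(P,(.556,-.295),.12,.003,.05,"tray")
f=dict(np.load("top0.npz")); save("crop.png",cv2.resize(f["img"][155:265,195:290],None,fx=5,fy=5,interpolation=cv2.INTER_CUBIC))
```

```text
top table z med 1.7078735852586384
module all 3372 c [531.5  32.6] wh [272.6 270.4] ang 87.2 z 11.9
plate 1814 c [531.5  32.6] wh [272.6 270.4] ang 87.2 z 8.5
post 155 c [498.3  27.6] wh [20.3 36. ] ang 16.6 z 90.8
ridge 151 c [568.8  48.9] wh [50.7 13.8] ang 16.7 z 103.0
covertop 741 c [569.5  49. ] wh [69.1 66. ] ang 16.5 z 71.0
big all 5854 c [ 308.  -224.1] wh [306.3 303.1] ang 5.7 z 13.4
dock all 5590 c [527.5 328.8] wh [328.7 330.2] ang 14.7 z 11.5
lips 766 c [551. 322.] wh [130.5 127.5] ang 76.3 z 30.5
stop 20 c [600.1 305.7] wh [92.1 23.1] ang 70.6 z 34.7
tray 4240 c [ 557.  -294.6] wh [234.8 236.4] ang 30.5 z 6.6
side table z med 0.23254136484763238
module all 3055 c [520.7  32.9] wh [173.9  99.3] ang 17.0 z 36.3
plate 1044 c [522.2  33.4] wh [170.7  99.3] ang 17.0 z 7.9
post 127 c [497.1  27. ] wh [19.5 36.4] ang 17.1 z 89.5
ridge 157 c [568.   48.5] wh [49.7 15.9] ang 15.8 z 100.7
covertop 460 c [568.4  47.7] wh [68.1 68.2] ang 16.7 z 69.7
big all 4054 c [ 280.1 -216.4] wh [226.3 186.7] ang 53.7 z 27.7
dock all 7069 c [522.9 329.2] wh [144.2 192.7] ang 76.3 z 10.3
lips 985 c [570.  317.9] wh [126.8  89.9] ang 76.5 z 29.3
stop 0
tray 1694 c [ 548.1 -286.8] wh [194.2 209.2] ang 33.3 z 6.0
```

View pics/crop.png

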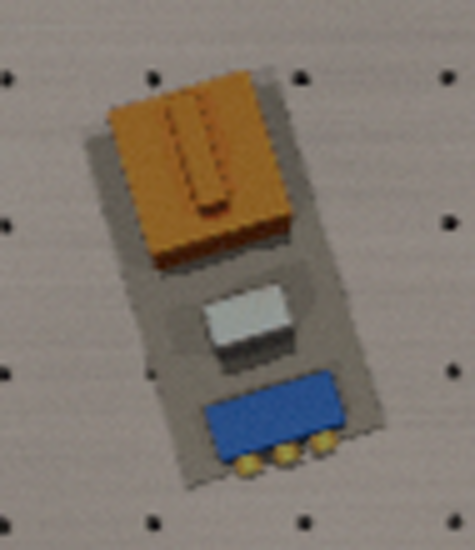

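The crop confirms the choice: the cover is at (200,165) and the post at (250,310), the plate measures about 171 x 97 mm, the post is 90 mm high, and the post-to-ridge distance is 74 mm. Next I'll refine the dock and plan the first move.

```bash
cat >> h.py <<'E'
def plan(p,jaw,s=None):
    "shift (m) in tool axes and tool-z turn (deg) to bring TCP to p, tool down, jaw axis at world angle jaw (mod 180)"
    s=s or status.get_state(); q=s["ee_rot"]; M=R.from_quat([q[1],q[2],q[3],q[0]])
    y=M.apply([0,1,0]); cur=np.degrees(np.arctan2(y[1],y[0])); d=(jaw-cur+90)%180-90
    a=np.radians(cur+d); ya=np.array([np.cos(a),np.sin(a),0]); za=np.array([0,0,-1.]); T=np.stack([np.cross(ya,za),ya,za],1)
    rv=np.degrees((M.inv()*R.from_matrix(T)).as_rotvec())
    print("t",round(s["t"],2),"at",np.round(s["tool_pos"],4),"jaw",round(cur,2),"F",np.round(s["force"],1),"gap",round(s["finger_gap"],4),"| shift",np.round(M.inv().apply(np.array(p)-s["tool_pos"]),4),"rv",np.round(rv,2))
E
python3 - <<'E'
from h import *
for c in("top","side"):
    f=dict(np.load(c+"0.npz")); P=world(f)
    if c=="top": P=P-[0,0,.0012]
    hsv=cv2.cvtColor(f["img"],cv2.COLOR_RGB2HSV); near=np.hypot(P[...,0]-.527,P[...,1]-.327)<.15
    yl=near&(hsv[...,0]>22)&(hsv[...,0]<35)&(hsv[...,1]>150)&(P[...,2]>.024)
    deck=cv2.morphologyEx((near&(((P[...,2]>.006)&(f["img"].max(2)<90))|yl)).astype(np.uint8),cv2.MORPH_OPEN,np.ones((5,5)))>0
    print(c,cv2.minAreaRect((P[deck][:,:2]*1000).astype(np.float32)))
    n,lab,st,_=cv2.connectedComponentsWithStats(yl.astype(np.uint8))
    for i in range(1,n):
        if st[i,4]>40:
            q=P[lab==i]; print(st[i,4],cv2.minAreaRect((q[:,:2]*1000).astype(np.float32)),np.percentile(q[:,2],[5,95])*1000)
plan([.498,.0275,.2],106.8)
E
```

```text
top ((523.4832763671875, 329.88677978515625), (143.8142547607422, 189.26470947265625), 76.07430267333984)
152 ((606.5717163085938, 309.5196228027344), (68.40201568603516, 11.523423194885254), 75.74394226074219) [25.77184188 33.45039448]
279 ((577.4695434570312, 369.701904296875), (21.981008529663086, 74.64856719970703), 75.35771179199219) [25.30980481 32.04793881]
270 ((552.62890625, 269.1423034667969), (22.579925537109375, 75.13652801513672), 77.47384643554688) [25.75624467 32.96415876]
side ((517.7858276367188, 329.8807678222656), (142.4163055419922, 182.1497344970703), 75.87621307373047)
277 ((550.2479858398438, 269.4789733886719), (20.606496810913086, 73.91421508789062), 76.06730651855469) [26.63797971 31.09329872]
142 ((604.2647094726562, 309.2169189453125), (65.01102447509766, 10.455805778503418), 75.5935287475586) [27.21351435 31.5846345 ]
294 ((575.5771484375, 369.34405517578125), (19.236894607543945, 73.2503662109375), 76.36384582519531) [26.80018108 30.94400498]
t 1.2 at [0.1217 0.5107 0.2387] jaw 76.6 F [ 0.1  0.2 -0.7] gap 0.0882 | shift [-0.4781 -0.3829  0.0387] rv [  0.    0.  -30.2]
```

Dock origin is about (0.5227, 0.3296) with yaw -13.9° (both cameras agree).

```bash
A="-0.478 -0.383 0.0 0 0 -30.2"; true
python3 -m crank '-0.034 -0.027 0 0 0 -4; -0.068 -0.054 0 0 0 -8; -0.100 -0.080 0 0 0 -12; -0.132 -0.106 0 0 0 -16; -0.164 -0.132 0 0 0 -20; -0.196 -0.158 0 0 0 -24; -0.228 -0.184 0 0 0 -27; -0.260 -0.210 0 0 0 -30.2; -0.292 -0.235 0 0 0 -30.2; -0.324 -0.260 0 0 0 -30.2; -0.356 -0.285 0 0 0 -30.2; -0.388 -0.311 0 0 0 -30.2' 0.75
python3 -c "
from h import *
plan([.498,.0275,.15],106.8)"
```

```text
t: 2.2
tool_pos: [0.428, 0.1164, 0.239]
ee_rot: [0.0, -0.146, 0.989, 0.0]
force: [0.6, -0.1, -0.7]
finger_gap: 0.0659
t 2.2 at [0.428  0.1164 0.239 ] jaw 106.78 F [ 0.6 -0.1 -0.7] gap 0.0659 | shift [-0.0413 -0.1053  0.089 ] rv [-0.    0.04 -0.02]
```

```bash
python3 -m crank '-0.013 -0.033 0.02 0 0 0; -0.026 -0.066 0.045 0 0 0; -0.036 -0.09 0.07 0 0 0; -0.041 -0.105 0.085 0 0 0; -0.041 -0.105 0.089 0 0 0;-0.041 -0.105 0.089 0 0 0;-0.041 -0.105 0.089 0 0 0;-0.041 -0.105 0.089 0 0 0'
python3 -c "
from h import *
plan([.498,.0275,.046],106.8)
for c in('top','side'):
    grab(c);print(c,[(np.round(d['xyz'],4),d['confidence']) for d in imaging.landmark_of(c,'module_post')])"
```

```text
t: 2.87
tool_pos: [0.4967, 0.0305, 0.151]
ee_rot: [0.001, -0.147, 0.989, -0.0]
force: [-0.3, 0.2, -0.2]
finger_gap: 0.066
t 2.87 at [0.4967 0.0305 0.151 ] jaw 106.88 F [-0.3  0.2 -0.2] gap 0.066 | shift [-0.0002 -0.0032  0.105 ] rv [-0.05  0.1   0.08]
top [(array([ 0.2876, -0.2579,  0.1148]), 0.58), (array([0.4973, 0.0237, 0.0916]), 0.55)]
side [(array([ 0.2881, -0.2642,  0.1127]), 0.93), (array([0.5001, 0.0225, 0.0901]), 0.64)]
```

```bash
python3 -m crank '0 -0.003 0.02 0 0 0; 0 -0.003 0.045 0 0 0; 0 -0.003 0.07 0 0 0; 0 -0.003 0.09 0 0 0; 0 -0.003 0.1 0 0 0; 0 -0.003 0.105 0 0 0; 0 -0.003 0.105 0 0 0; 0 -0.003 0.105 0 0 0'
python3 -m crank '0 0 0 0 0 0;0 0 0 0 0 0;0 0 0 0 0 0;0 0 0 0 0 0;0 0 0 0 0 0;0 0 0 0 0 0;0 0 0 0 0 0;0 0 0 0 0 0' 0 50
python3 -m crank '0 0 -0.005 0 0 0;0 0 -0.010 0 0 0;0 0 -0.015 0 0 0;0 0 -0.02 0 0 0;0 0 -0.02 0 0 0;0 0 -0.02 0 0 0;0 0 -0.02 0 0 0'
python3 - <<'E'
from h import *
plan([.4,.3,.1],76.1)
f=grab("side"); save("lift.png",cv2.resize(f["img"][180:260,200:310],None,fx=5,fy=5))
P=world(f)
m=(np.hypot(P[...,0]-.525,P[...,1]-.035)<.12)&(P[...,2]>.022)
h=cv2.cvtColor(f["img"],cv2.COLOR_RGB2HSV); o=m&(h[...,0]<14)&(h[...,1]>150)
z=P[o][:,2]; print("cover z",np.percentile(z,[3,50,97]))
ct=P[o&(P[...,2]>.085)&(P[...,2]<.097)]; print("covertop plane",len(ct), np.linalg.lstsq(np.c_[ct[:,:2],np.ones(len(ct))],ct[:,2],rcond=None)[0])
print(cv2.minAreaRect((ct[:,:2]*1000).astype(np.float32)))
E
```

```text
t: 3.73
tool_pos: [0.4981, 0.0268, 0.0456]
ee_rot: [0.001, -0.146, 0.989, -0.0]
force: [-0.3, 0.6, -0.8]
finger_gap: 0.0661
t: 4.4
tool_pos: [0.4978, 0.0266, 0.0451]
ee_rot: [0.0, -0.146, 0.989, -0.0]
force: [-0.2, -2.4, 4.7]
finger_gap: 0.0359
t: 4.98
tool_pos: [0.4973, 0.0268, 0.0645]
ee_rot: [-0.0, -0.146, 0.989, 0.0]
force: [0.1, 1.2, -7.5]
finger_gap: 0.0358
t 4.98 at [0.4973 0.0268 0.0645] jaw 106.81 F [ 0.1  1.2 -7.5] gap 0.0358 | shift [ 0.0142  0.2897 -0.0354] rv [ 1.000e-02 -3.000e-02  3.071e+01]
cover z [0.03354377 0.0849995  0.1308633 ]
covertop plane 127 [ 0.01444671 -0.09774371  0.08783452]
((574.4215087890625, 53.37735366821289), (46.527915954589844, 63.90239334106445), 15.492501258850098)
```

View pics/lift.png

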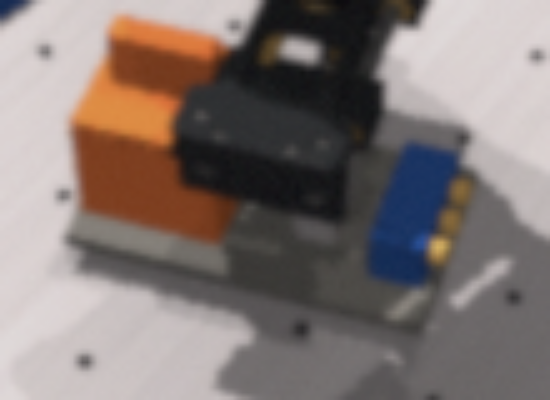

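Held level. Carry it to the pre-insertion pose: post at dock x=-115 mm.

```bash
python3 -c "
from h import *
plan([.4111,.3572,.1],76.1)"
```

```text
t 5.03 at [0.4973 0.0268 0.0645] jaw 106.81 F [-0.1  0.1 -7.4] gap 0.0356 | shift [-0.013   0.3412 -0.0354] rv [ 1.000e-02 -3.000e-02  3.071e+01]
```

```bash
python3 -m crank '0 0.006 -0.015 0 0 0.5; 0 0.02 -0.028 0 0 2; -0.001 0.038 -0.035 0 0 4; -0.002 0.058 -0.035 0 0 6; -0.003 0.08 -0.035 0 0 8; -0.004 0.102 -0.035 0 0 10; -0.005 0.124 -0.035 0 0 12; -0.006 0.146 -0.035 0 0 14; -0.007 0.168 -0.035 0 0 16; -0.008 0.19 -0.035 0 0 18; -0.009 0.212 -0.035 0 0 20; -0.009 0.234 -0.035 0 0 22'
python3 -c "
from h import *
plan([.4111,.3572,.1],76.1)"
```

```text
t: 6.03
tool_pos: [0.438, 0.2544, 0.0994]
ee_rot: [-0.0, 0.046, 0.999, -0.0]
force: [1.0, 0.2, -7.4]
finger_gap: 0.036
t 6.03 at [0.438  0.2544 0.0994] jaw 84.7 F [ 1.   0.2 -7.4] gap 0.036 | shift [ 0.0362  0.0999 -0.0006] rv [-0.01 -0.03  8.6 ]
```

```bash
python3 -m crank '0.007 0.02 0 0 0 2; 0.014 0.04 0 0 0 4; 0.021 0.059 0 0 0 6; 0.028 0.076 0 0 0 7.5; 0.032 0.088 0 0 0 8.3; 0.035 0.096 0 0 0 8.6; 0.036 0.1 0 0 0 8.6; 0.036 0.1 0 0 0 8.6; 0.036 0.1 0 0 0 8.6; 0.036 0.1 0 0 0 8.6'
python3 - <<'E'
from h import *
plan([.4111,.3572,.056],76.1)
for c in("top","side"):
    f=grab(c); P=world(f); h=cv2.cvtColor(f["img"],cv2.COLOR_RGB2HSV)
    o=(np.hypot(P[...,0]-.48,P[...,1]-.34)<.12)&(h[...,0]<14)&(h[...,1]>150)
    print(c,np.percentile(P[o][:,2],[1,99]))
    for a,b in((.15,.17),(.118,.132)):
        q=P[o&(P[...,2]>a)&(P[...,2]<b)]
        if len(q)>20: print(len(q),cv2.minAreaRect((q[:,:2]*1000).astype(np.float32)))
    save("pre_%s.png"%c,cv2.resize(f["img"][140:290,40:200] if c=="top" else f["img"][200:384,60:320],None,fx=2.5,fy=2.5))
E
```

```text
t: 6.87
tool_pos: [0.4119, 0.3556, 0.0996]
ee_rot: [-0.0, 0.12, 0.993, -0.0]
force: [-0.2, 0.3, -7.4]
finger_gap: 0.0357
t 6.87 at [0.4119 0.3556 0.0996] jaw 76.17 F [-0.2  0.3 -7.4] gap 0.0357 | shift [0.0012 0.0014 0.0436] rv [-0.02 -0.01  0.07]
top [0.0630898  0.19462856]
86 ((483.97735595703125, 339.22979736328125), (15.364479064941406, 49.00962448120117), 75.29116821289062)
279 ((483.86993408203125, 338.4868469238281), (65.72676086425781, 67.90943908691406), 74.9961166381836)
side [0.08940944 0.20740039]
```

View pics/pre_side.png

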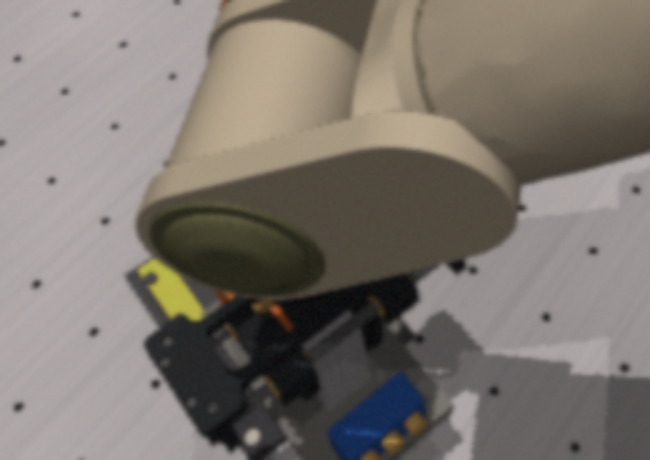

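Level and aligned: the cover centre seen from above matches the prediction to 1 mm. Lower it to just above the deck.

```bash
python3 -m crank '0.001 0.001 0.01 0 0 0;0.001 0.001 0.02 0 0 0;0.001 0.001 0.03 0 0 0;0.001 0.001 0.037 0 0 0;0.001 0.001 0.041 0 0 0;0.001 0.001 0.042 0 0 0;0.001 0.001 0.042 0 0 0;0.001 0.001 0.042 0 0 0'
python3 -c "
from h import *
plan([.4936,.3368,.0565],76.1)"
```

```text
t: 7.63
tool_pos: [0.4112, 0.3576, 0.058]
ee_rot: [0.0, 0.12, 0.993, 0.0]
force: [0.5, -0.4, -6.5]
finger_gap: 0.036
t 7.63 at [0.4112 0.3576 0.058 ] jaw 76.21 F [ 0.5 -0.4 -6.5] gap 0.036 | shift [-0.085  -0.0005  0.0016] rv [0.03 0.03 0.11]
```

```bash
python3 -m crank '-0.003 0 0.001 0 0 0;-0.009 0 0.002 0 0 0;-0.016 0 0.0025 0 0 0;-0.023 0 0.0025 0 0 0;-0.03 0 0.0025 0 0 0;-0.036 0 0.0025 0 0 0;-0.04 0 0.0025 0 0 0;-0.04 0 0.0025 0 0 0'
python3 -c "
from h import *
plan([.4936,.3368,.0555],76.1)"
```

```text
t: 8.3
tool_pos: [0.4508, 0.3476, 0.0552]
ee_rot: [0.0, 0.12, 0.993, 0.0]
force: [-0.9, 0.5, -7.4]
finger_gap: 0.0358
t 8.3 at [0.4508 0.3476 0.0552] jaw 76.16 F [-0.9  0.5 -7.4] gap 0.0358 | shift [-0.0442 -0.0002 -0.0003] rv [0.01 0.02 0.06]
```

```bash
python3 -m crank '-0.004 0 0 0 0 0;-0.010 0 0 0 0 0;-0.017 0 0 0 0 0;-0.024 0 0 0 0 0;-0.03 0 0 0 0 0;-0.035 0 0 0 0 0;-0.038 0 0 0 0 0;-0.039 0 0 0 0 0;-0.039 0 0 0 0 0'
python3 -m crank '-0.001 0 0 0 0 0;-0.002 0 0 0 0 0;-0.003 0 0 0 0 0;-0.003 0 0 0 0 0'
python3 -c "
from h import *
plan([.4936,.3368,.0555],76.1)"
```

```text
t: 9.05
tool_pos: [0.4879, 0.3385, 0.0552]
ee_rot: [0.0, 0.12, 0.993, -0.0]
force: [1.5, 0.2, -6.5]
finger_gap: 0.0356
t: 9.38
tool_pos: [0.4907, 0.3379, 0.0552]
ee_rot: [0.0, 0.12, 0.993, 0.0]
force: [-0.3, 0.8, -6.5]
finger_gap: 0.0351
t 9.38 at [0.4907 0.3379 0.0552] jaw 76.21 F [-0.3  0.8 -6.5] gap 0.0351 | shift [-0.0031 -0.0004 -0.0003] rv [0.   0.01 0.11]
```

```bash
python3 -m crank '-0.001 0 0 0 0 0;-0.002 0 0 0 0 0;-0.003 0 0 0 0 0;-0.003 0 0 0 0 0'
python3 -m crank '-0.0007 0 0 0 0 0;-0.0015 0 0 0 0 0;-0.0015 0 0 0 0 0'
```

```text
t: 9.72
tool_pos: [0.4937, 0.3371, 0.0552]
ee_rot: [0.0, 0.12, 0.993, 0.0]
force: [1.0, 0.3, -7.2]
finger_gap: 0.0355
t: 9.97
tool_pos: [0.4944, 0.3369, 0.0553]
ee_rot: [-0.001, 0.12, 0.993, -0.0]
force: [-4.5, -0.1, -3.3]
finger_gap: 0.0355
```

The stop gives the first contact at the expected place. Press on a bit, seat down, press again.

```bash
python3 -m crank '-0.0007 0 0 0 0 0;-0.0007 0 0.0005 0 0 0;-0.0007 0 0.001 0 0 0;-0.0007 0 0.001 0 0 0'
python3 -m crank '-0.0005 0 0 0 0 0;-0.001 0 0 0 0 0;-0.001 0 0 0 0 0'
```

```text
t: 10.3
tool_pos: [0.4943, 0.3369, 0.0551]
ee_rot: [-0.001, 0.12, 0.993, -0.0]
force: [-12.2, -1.3, 5.0]
finger_gap: 0.0358
t: 10.55
tool_pos: [0.4944, 0.3369, 0.0552]
ee_rot: [-0.002, 0.12, 0.993, -0.0]
force: [-18.3, -0.7, 9.5]
finger_gap: 0.0357
```

```bash
python3 -m crank '0 0 0 0 0 0;0 0 0 0 0 0;0 0 0 0 0 0;0 0 0 0 0 0;0 0 0 0 0 0' 0.75
python3 -m crank '0.001 0 -0.02 0 0 0;0.001 0 -0.05 0 0 0;0.001 0 -0.085 0 0 0;0.001 0 -0.12 0 0 0;0.03 0 -0.14 0 0 0;0.06 0 -0.15 0 0 0;0.09 0 -0.15 0 0 0;0.12 0 -0.15 0 0 0;0.14 0 -0.15 0 0 0;0.15 0 -0.15 0 0 0;0.15 0 -0.15 0 0 0'
python3 - <<'E'
from h import *
for c in("top","side"):
    f=grab(c); P=world(f); h=cv2.cvtColor(f["img"],cv2.COLOR_RGB2HSV)
    o=(np.hypot(P[...,0]-.56,P[...,1]-.32)<.06)&(h[...,0]<14)&(h[...,1]>150)
    print(c,np.percentile(P[o][:,2],[1,99]))
    for a,b in((.104,.125),(.073,.09)):
        q=P[o&(P[...,2]>a)&(P[...,2]<b)]
        if len(q)>20: print(len(q),np.median(q[:,2]),cv2.minAreaRect((q[:,:2]*1000).astype(np.float32)))
    print([(q,[(np.round(d['xyz'],4),round(d['confidence'],2)) for d in imaging.landmark_of(c,q)]) for q in("module_post","cover_ridge","module")])
    save("home_%s.png"%c,cv2.resize(f["img"][140:290,40:200] if c=="top" else f["img"][200:384,60:320],None,fx=2.5,fy=2.5))
plan([.5654,.3190,.16],76.1)
E
```

```text
t: 10.97
tool_pos: [0.497, 0.3364, 0.0545]
ee_rot: [0.0, 0.12, 0.993, 0.0]
force: [-0.0, 1.3, -0.7]
finger_gap: 0.0653
t: 11.88
tool_pos: [0.3498, 0.3726, 0.2046]
ee_rot: [0.0, 0.119, 0.993, 0.0]
force: [0.8, 0.3, -0.5]
finger_gap: 0.0657
top [0.01892304 0.11224409]
28 0.10872170259918157 ((564.426513671875, 314.4585266113281), (3.9540443420410156, 49.32466125488281), 73.2153549194336)
70 0.08142349660548914 ((563.6524047851562, 316.091552734375), (56.72173309326172, 67.16180419921875), 72.29645538330078)
[('module_post', [(array([ 0.2871, -0.2618,  0.1116]), 0.63), (array([0.5301, 0.3331, 0.0092]), 0.21)]), ('cover_ridge', [(array([0.5656, 0.3179, 0.1136]), 0.64)]), ('module', [(array([0.5289, 0.33  , 0.011 ]), 0.95), (array([ 0.3134, -0.2302,  0.002 ]), 0.6)])]
side [0.02329076 0.08129199]
34 0.07753282495773176 ((554.9277954101562, 355.4058532714844), (35.39415740966797, 11.569384574890137), 6.79714298248291)
[('module_post', [(array([0.4937, 0.336 , 0.1028]), 0.75)]), ('cover_ridge', []), ('module', [(array([0.5224, 0.3269, 0.011 ]), 0.82)])]
t 12.28 at [0.3516 0.3719 0.204 ] jaw 76.16 F [-0.4 -0.3 -0.5] gap 0.0665 | shift [-2.203e-01 -2.000e-04  4.400e-02] rv [-0.01 -0.01  0.06]
```

View pics/home_side.png

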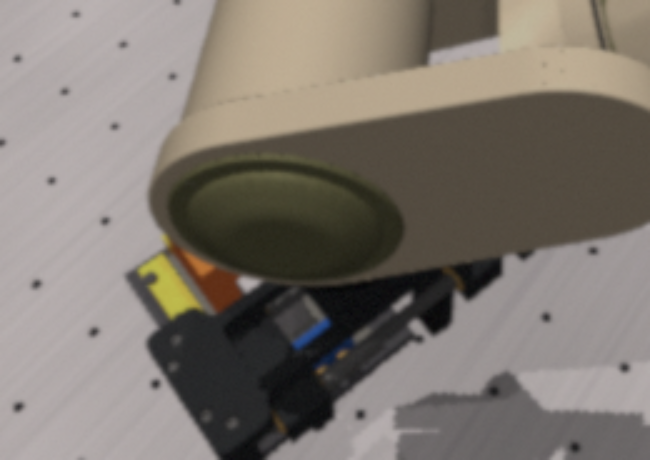

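View pics/home_top.png

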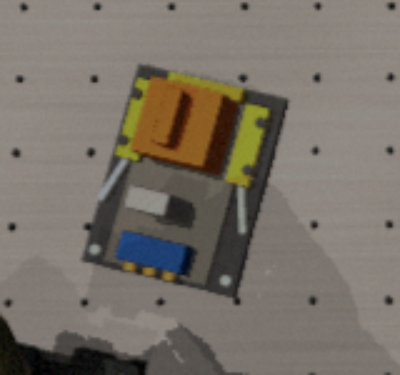

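The top view shows the plate between and under the lips (y 80–185) with the cover on and hard by the stop, and the gripper clear. Now I'll measure the ridge and post by height alone.

Run:
```python
from h import *
f=grab("top"); P=world(f)
for n,c,r,a,b in(("ridge",(.566,.319),.05,.105,.125),("ctop",(.566,.319),.06,.072,.09),("post",(.494,.337),.04,.092,.112)):
    q=P[(np.hypot(P[...,0]-c[0],P[...,1]-c[1])<r)&(P[...,2]>a)&(P[...,2]<b)]
    print(n,len(q),np.median(q[:,2]),cv2.minAreaRect((q[:,:2]*1000).astype(np.float32)))
```

```text
ridge 173 0.11263012426905585 ((566.3052368164062, 320.90008544921875), (16.487817764282227, 49.53968811035156), 74.66654968261719)
ctop 729 0.08116085961870216 ((566.5650634765625, 320.7466125488281), (67.89303588867188, 68.24149322509766), 75.7888412475586)
post 169 0.10049263471918404 ((494.60107421875, 338.5836181640625), (36.45292282104492, 19.628402709960938), 75.64584350585938)
```

```bash
python3 -m crank '-0.01 0 0 0 0 0;-0.035 0 0 0 0 0;-0.065 0 0 0 0 0;-0.1 0 0 0 0 0;-0.135 0 0 0 0 0;-0.165 0 0 0 0 0;-0.19 0 0.005 0 0 0;-0.208 0 0.02 0 0 0;-0.217 0 0.035 0 0 0;-0.22 0 0.044 0 0 0;-0.22 0 0.044 0 0 0;-0.22 0 0.044 0 0 0' 0.6
python3 -c "
from h import *
plan([.5658,.3198,.0845],75.9)"
```

```text
t: 13.33
tool_pos: [0.5644, 0.3197, 0.1602]
ee_rot: [-0.0, 0.12, 0.993, -0.0]
force: [0.5, -0.3, 0.0]
finger_gap: 0.0527
t 13.33 at [0.5644 0.3197 0.1602] jaw 76.21 F [ 0.5 -0.3  0. ] gap 0.0527 | shift [-0.0014  0.0005  0.0757] rv [-0.02 -0.03  0.31]
```

```bash
python3 -m crank '-0.0015 0.0005 0.015 0 0 0.3;-0.0015 0.0005 0.035 0 0 0.3;-0.0015 0.0005 0.055 0 0 0.3;-0.0015 0.0005 0.067 0 0 0.3;-0.0015 0.0005 0.073 0 0 0.3;-0.0015 0.0005 0.0755 0 0 0.3;-0.0015 0.0005 0.0755 0 0 0.3;-0.0015 0.0005 0.0755 0 0 0.3'
python3 -m crank '0 0 0 0 0 0;0 0 0 0 0 0;0 0 0 0 0 0;0 0 0 0 0 0;0 0 0 0 0 0;0 0 0 0 0 0;0 0 0 0 0 0;0 0 0 0 0 0;0 0 0 0 0 0' 0 58
python3 -c "
from h import *
plan([.5658,.3198,.0845],75.9)"
```

```text
t: 14.0
tool_pos: [0.5666, 0.3201, 0.086]
ee_rot: [0.001, 0.123, 0.992, 0.0]
force: [0.8, 0.4, 0.0]
finger_gap: 0.0528
t: 14.75
tool_pos: [0.5661, 0.3196, 0.0848]
ee_rot: [-0.0, 0.123, 0.992, -0.0]
force: [-1.2, -1.8, 2.3]
finger_gap: 0.0134
t 14.75 at [0.5661 0.3196 0.0848] jaw 75.91 F [-1.2 -1.8  2.3] gap 0.0134 | shift [0.0004 0.0001 0.0003] rv [-0.02 -0.    0.01]
```

Gripped. Now pull straight up, slowly.

```bash
python3 -m crank '0 0 -0.002 0 0 0;0 0 -0.004 0 0 0;0 0 -0.006 0 0 0;0 0 -0.009 0 0 0;0 0 -0.012 0 0 0;0 0 -0.015 0 0 0'
python3 -m crank '0 0 -0.004 0 0 0;0 0 -0.008 0 0 0;0 0 -0.012 0 0 0;0 0 -0.016 0 0 0;0 0 -0.02 0 0 0;0 0 -0.025 0 0 0'
python3 -m crank '0 0 -0.004 0 0 0;0 0 -0.008 0 0 0;0 0 -0.012 0 0 0;0 0 -0.016 0 0 0;0 0 -0.022 0 0 0;0 0 -0.03 0 0 0;0 0 -0.045 0 0 0;0 0 -0.06 0 0 0;0 0 -0.075 0 0 0;0 0 -0.085 0 0 0;0 0 -0.085 0 0 0;0 0 -0.085 0 0 0'
python3 - <<'E'
from h import *
plan([.556,-.295,.2],90)
for c in("top","side"):
    f=grab(c)
    print(c,[(q,[(np.round(d['xyz'],4),round(d['confidence'],2)) for d in imaging.landmark_of(c,q)]) for q in("module_post","cover_ridge","module","module_housing","tray")])
    save("pull_%s.png"%c,cv2.resize(f["img"][140:290,40:200] if c=="top" else f["img"][150:384,60:320],None,fx=2.2,fy=2.2))
E
```

```text
t: 15.25
tool_pos: [0.5653, 0.3195, 0.0982]
ee_rot: [-0.002, 0.123, 0.992, -0.001]
force: [0.7, -0.1, -20.9]
finger_gap: 0.0137
t: 15.75
tool_pos: [0.5662, 0.3199, 0.1254]
ee_rot: [0.0, 0.123, 0.992, 0.0]
force: [-0.6, 0.2, -1.2]
finger_gap: 0.0136
t: 16.75
tool_pos: [0.5662, 0.3198, 0.2099]
ee_rot: [0.0, 0.123, 0.992, 0.0]
force: [0.3, -0.9, -0.5]
finger_gap: 0.0133
t 16.75 at [0.5662 0.3198 0.2099] jaw 75.91 F [ 0.3 -0.9 -0.5] gap 0.0133 | shift [-0.1398 -0.5988  0.0098] rv [ 1.000e-02  3.000e-02 -1.409e+01]
top [('module_post', [(array([ 0.2875, -0.2619,  0.1103]), 0.9), (array([0.4956, 0.334 , 0.1001]), 0.68)]), ('cover_ridge', [(array([0.4962, 0.3356, 0.098 ]), 0.67)]), ('module', [(array([0.5271, 0.336 , 0.009 ]), 0.57), (array([ 0.3102, -0.2296, -0.0014]), 0.57)]), ('module_housing', [(array([ 0.3421, -0.1806,  0.0748]), 0.88), (array([0.5688, 0.3188, 0.0673]), 0.58), (array([ 7.340e-01,  1.365e-01, -7.000e-04]), 0.37)]), ('tray', [(array([ 0.5557, -0.2918, -0.0042]), 0.69), (array([0.4942, 0.3377, 0.1004]), 0.45)])]
side [('module_post', []), ('cover_ridge', [(array([0.565 , 0.32  , 0.2359]), 0.88)]), ('module', [(array([0.5226, 0.3269, 0.0126]), 0.83)]), ('module_housing', [(array([0.5671, 0.3193, 0.0693]), 0.83)]), ('tray', [(array([0.5655, 0.3197, 0.2371]), 0.21)])]
```

View pics/pull_side.png

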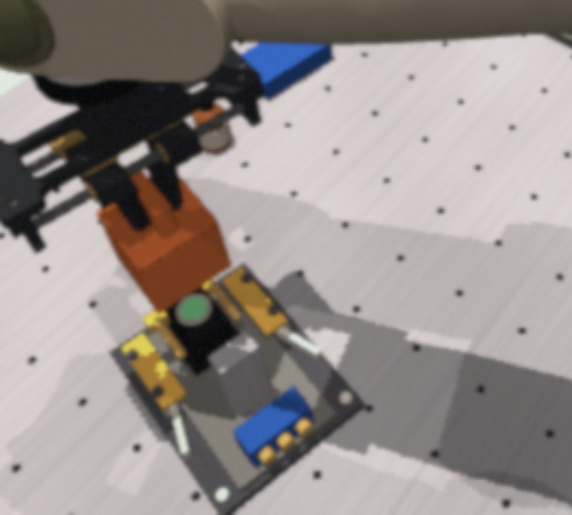

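The cover is clear of the module at (165,240), and the module stays in the dock with its housing showing at (200,310). Carry the cover to the tray.

```bash
python3 -m crank '-0.002 -0.01 0 0 0 0;-0.007 -0.03 0 0 0 -1;-0.013 -0.057 0 0 0 -2;-0.02 -0.087 0 0 0 -4;-0.027 -0.117 0 0 0 -6;-0.034 -0.147 0 0 0 -8;-0.041 -0.177 0 0 0 -10;-0.048 -0.207 0 0 0 -12;-0.055 -0.237 0 0 0 -13;-0.062 -0.267 0 0 0 -14;-0.069 -0.297 0 0 0 -14;-0.076 -0.327 0 0 0 -14'
python3 -c "
from h import *
plan([.556,-.295,.2],90)"
```

```text
t: 18.35
tool_pos: [0.5596, -0.0179, 0.2099]
ee_rot: [0.0, 0.001, 1.0, -0.0]
force: [0.6, 0.2, -1.1]
finger_gap: 0.0132
t 18.35 at [ 0.5596 -0.0179  0.2099] jaw 89.9 F [ 0.6  0.2 -1.1] gap 0.0132 | shift [ 0.0031 -0.2771  0.01  ] rv [-0.01  0.02 -0.1 ]
```

```bash
python3 -m crank '0 -0.025 0 0 0 0;0.001 -0.055 0 0 0 0;0.001 -0.087 0 0 0 0;0.002 -0.12 0 0 0 0;0.002 -0.153 0 0 0 0;0.003 -0.186 0.005 0 0 0;0.003 -0.218 0.012 0 0 0;0.003 -0.245 0.025 0 0 0;0.003 -0.264 0.04 0 0 0;0.003 -0.274 0.055 0 0 0;0.003 -0.277 0.065 0 0 0;0.003 -0.277 0.07 0 0 0'
python3 -m crank '0 0 0.012 0 0 0;0 0 0.026 0 0 0;0 0 0.04 0 0 0;0 0 0.05 0 0 0;0 0 0.058 0 0 0;0 0 0.062 0 0 0;0 0 0.062 0 0 0;0 0 0.062 0 0 0'
python3 -c "
from h import *
plan([.556,-.295,.0718],90)"
```

```text
t: 19.35
tool_pos: [0.5558, -0.2932, 0.1382]
ee_rot: [-0.001, 0.001, 1.0, 0.001]
force: [0.1, -0.0, -1.2]
finger_gap: 0.0136
t: 20.02
tool_pos: [0.557, -0.2928, 0.0782]
ee_rot: [0.0, 0.001, 1.0, -0.0]
force: [-0.3, -0.3, -1.2]
finger_gap: 0.0129
t 20.02 at [ 0.557  -0.2928  0.0782] jaw 89.92 F [-0.3 -0.3 -1.2] gap 0.0129 | shift [ 0.001  -0.0022  0.0064] rv [-0.03  0.04 -0.08]
```

```bash
python3 -m crank '0.001 -0.002 0.001 0 0 0;0.001 -0.002 0.002 0 0 0;0.001 -0.002 0.003 0 0 0;0.001 -0.002 0.004 0 0 0;0.001 -0.002 0.005 0 0 0;0.001 -0.002 0.005 0 0 0'
python3 -m crank '0 0 0.0005 0 0 0;0 0 0.001 0 0 0;0 0 0.0015 0 0 0;0 0 0.0015 0 0 0'
```

```text
t: 20.52
tool_pos: [0.5557, -0.2948, 0.0725]
ee_rot: [-0.0, 0.001, 1.0, 0.0]
force: [-0.3, -0.2, -1.1]
finger_gap: 0.0135
t: 20.85
tool_pos: [0.5558, -0.2948, 0.0718]
ee_rot: [0.0, 0.001, 1.0, -0.0]
force: [-1.4, 1.5, 3.7]
finger_gap: 0.0135
```

It touches the floor gently (about 4 N). Release and retreat.

```bash
python3 -m crank '0 0 0 0 0 0;0 0 0 0 0 0;0 0 0 0 0 0;0 0 0 0 0 0;0 0 0 0 0 0' 0.5
python3 -m crank '0 0 -0.015 0 0 0;0 0 -0.035 0 0 0;0 0 -0.06 0 0 0;0 0 -0.09 0 0 0;0 0 -0.12 0 0 0;0 0 -0.14 0 0 0;0 0.03 -0.15 0 0 0;0 0.06 -0.15 0 0 0;0 0.09 -0.15 0 0 0;0 0.12 -0.15 0 0 0;0 0.15 -0.15 0 0 0;0 0.18 -0.15 0 0 0'
python3 -m crank '0.02 0.02 0 0 0 0;0.05 0.02 0 0 0 0;0.08 0.02 0 0 0 0;0.11 0.02 0 0 0 0;0.13 0.02 0 0 0 0;0.14 0.02 0 0 0 0;0.14 0.02 0 0 0 0;0.14 0.02 0 0 0 0'
python3 - <<'E'
from h import *
plan([.556,-.295,.2],90)
for c in("top","side"):
    f=grab(c); P=world(f)
    for n,cc,r,a,b in(("ridge",(.556,-.295),.05,.09,.115),("ctop",(.556,-.295),.06,.06,.075),("post",(.494,.337),.04,.092,.112),("housing",(.566,.319),.05,.06,.075)):
        q=P[(np.hypot(P[...,0]-cc[0],P[...,1]-cc[1])<r)&(P[...,2]>a)&(P[...,2]<b)]
        if len(q)>5: print(c,n,len(q),np.median(q[:,2]),cv2.minAreaRect((q[:,:2]*1000).astype(np.float32)))
    save("end_%s.png"%c,cv2.resize(f["img"],(768,576)))
    print([(q,[(np.round(d['xyz'],3),round(d['confidence'],2)) for d in imaging.landmark_of(c,q)]) for q in("module","oil_bottle","objective_pot","slide_box")])
E
```

```text
t: 21.27
tool_pos: [0.5558, -0.2948, 0.0711]
ee_rot: [-0.0, 0.001, 1.0, 0.0]
force: [-1.1, -0.6, 0.8]
finger_gap: 0.0435
t: 22.27
tool_pos: [0.5558, -0.1134, 0.2213]
ee_rot: [0.0, 0.001, 1.0, -0.0]
force: [1.0, 0.5, 0.9]
finger_gap: 0.0442
t: 22.93
tool_pos: [0.4164, -0.0948, 0.2216]
ee_rot: [0.0, 0.001, 1.0, -0.0]
force: [0.1, 0.2, -0.1]
finger_gap: 0.044
t 22.93 at [ 0.4164 -0.0948  0.2216] jaw 89.88 F [ 0.1  0.2 -0.1] gap 0.044 | shift [-0.14   -0.1999  0.0218] rv [-0.02  0.06 -0.12]
top ridge 167 0.09921084115145008 ((555.1743774414062, -292.3238220214844), (49.46259689331055, 15.240721702575684), 0.46456634998321533)
top ctop 710 0.06789293448851547 ((555.7510986328125, -292.10125732421875), (67.27032470703125, 68.43054962158203), 89.57803344726562)
top post 166 0.10103598637449104 ((494.7099609375, 338.9998779296875), (36.314170837402344, 19.58159065246582), 75.48728942871094)
top housing 429 0.06951513522249832 ((566.0194702148438, 319.26947021484375), (59.37742614746094, 54.54426574707031), 74.14678955078125)
[('module', [(array([ 0.313, -0.232, -0.002]), 0.69), (array([0.529
[... 260 characters left out ...]
876051169753 ((554.5250244140625, -261.7521667480469), (6.685731887817383, 63.478275299072266), 87.84650421142578)
side post 255 0.09962789306970313 ((493.1517333984375, 337.7472229003906), (36.103675842285156, 20.887588500976562), 75.60074615478516)
side housing 518 0.06818010938362229 ((564.7164306640625, 319.9001159667969), (36.1571159362793, 55.117332458496094), 75.7154541015625)
[('module', [(array([0.521, 0.327, 0.012]), 0.89), (array([ 0.305, -0.229, -0.002]), 0.71)]), ('oil_bottle', [(array([ 0.738,  0.131, -0.004]), 0.62), (array([ 0.552, -0.297,  0.004]), 0.29)]), ('objective_pot', [(array([ 0.74 , -0.139,  0.   ]), 0.78)]), ('slide_box', [(array([ 0.753,  0.003, -0.   ]), 0.73)])]
```

View pics/end_top.png

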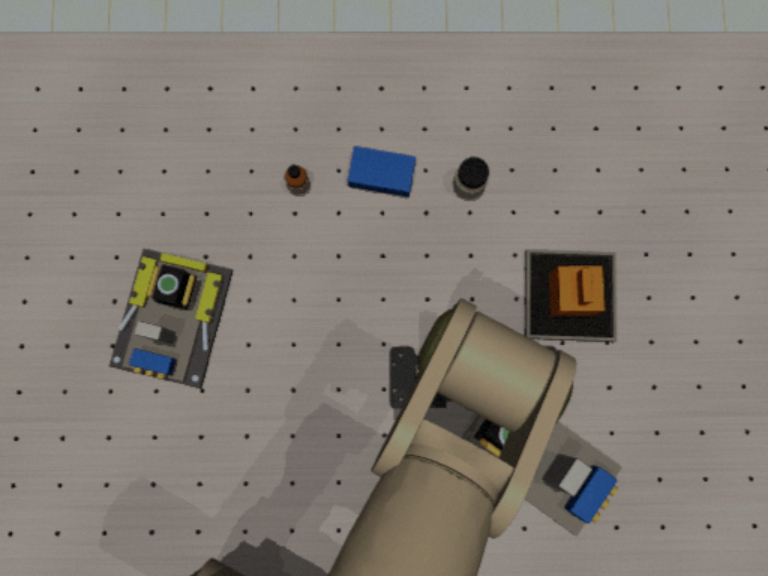

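The top view shows the module home in the dock at (170,315), the cover upright inside the tray at (578,290), the bystanders unmoved, and the arm touching nothing. Hand in.

```bash
python3 -c "
from h import *
print(workorder.close_job())"
```

```text
the job is handed in; nothing more can be done
None
```

The job is done and handed in at about 23 s of the 64 s allowed. No verdict was reported.

- **Module:** I carried it by its post into the dock and slid it under the lips. It met the stop where expected, and I pressed it home with about 18 N before letting go, cover still on.
- **Cover:** I pulled it straight up by its ridge. The highest reading I saw was about 21 N at the wrist; I only read the force between moves. I then lowered it into the tray until it touched at about 4 N, and released it.
- **Last checks:**
  - The module's post is within 0.5 mm of where it was before the cover came off.
  - The cover stands upright near the tray's centre: ridge top at 99 mm, as expected, and about 0.5° off square.
  - The bottle, pot and slide box have not moved, within camera accuracy.
  - The gripper is clear and the force is near zero.
- **Failed or disagreed:** The arm hid parts of the side view in the middle of the job, so I relied on the top camera and the force readings there. At the end, the side camera saw too little of the cover to confirm its position. The networks gave a few low-confidence false detections, and the two cameras differed by 1–3 mm, close to their stated calibration. One exception is the network's own estimate of the module's position, where they differed by about 1 cm.

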